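Pull the red-handled card from the control unit for inspection

ROBOT

A 6-joint arm with a two-finger parallel gripper is mounted at the origin on a cart in front of the work surface, level with it; the furniture and walls round the work are solid. World frame = base frame: x ahead of the robot, y to its left, z up, the work surface at z = 0. Lengths are in m, angles in rad, forces in N, time in s.
With the tool pointing down it reaches from about 0.325 to 0.775 m from the base axis. Payload 5.5 kg.
Tool frame: the origin (TCP) lies at the centre of the arm's flange, where the gripper is bolted on; the fingertips stand 173 mm ahead of it and the grasp point (between the pads) lies 155 mm ahead of it (ctrl.hold_point_z is the distance from the TCP to the grasp point, in m); z points along the fingers, y is the line along which they close (so a half turn about z gives the same grasp; the last joint's range is limited). The gripper opens to 85 mm and grips with 20 to 120 N. Pads are 22 mm wide; open, the fingers measure 114 mm over their backs; the gripper's body (76 mm by 85 mm) begins 54 mm behind the grasp point. The pads swing forward as they close: fully open they stand 13 mm farther back than shut.
Start: joints at [1.152, 0.091, 1.231, -0, 1.82, -0.057], TCP at [0.212, 0.561, 0.405] pointing down, gripper open.
Joint ranges: [-2.87, 2.87], [-0.86, 2.18], [0.17, 2.46], [-1.51, 4.65], [0.06, 2.69], [-2.65, 2.65]. Speed limits (rad/s): [2.57, 2.57, 3.01, 3.14, 3.14, 3.14].

INTERFACE

Orientations are given as a rotation vector (axis times angle).
In Python, from cell import ctrl gives the robot as it stands. The module is installed in compiled form; this text tells all that it offers. Calls block until the motion is done:
- ctrl.reach(position, orientation): joint-space move of the TCP to a pose.
- ctrl.move_linear(position, attitude=None, rate=0.15, contact_N=None): straight line of the TCP; attitude=None keeps the orientation; rate is the mean speed in m/s. With contact_N (N) it stops when the force on the tool has changed by that much, and returns True; else False.
- ctrl.goto_joints(angles): joint-space move.
- ctrl.command_gripper(opening, force=None): finger opening in m; force is the grip in N (None keeps the last); returns when the fingers have stopped.
- ctrl.dwell(seconds).
- ctrl.ik(position, orientation): joint angles nearest the present ones, or None.
- ctrl.read_camera(name): name is "side" or "top" or "wrist"; returns (picture, depth): 420x560x3 uint8, blue, green, red; 420x560 float32, m along the optical axis (not along the pixel's ray), 0 where there is no reading.
- ctrl.camera_model(name): a dict with "mtx" (3x3 intrinsics, pixels), "pose" (4x4, takes a point from camera to world coordinates). Camera axes: x right, y up, looking along -z (the intrinsics and any distortion apply to the point x, -y, -z); pixel columns grow to the right and rows downward; lengths in m; the calibration is good to about 2 mm. A picture is of the moment at which its call begins: read the wrist's pose just before it. camera_model takes no time and is no camera call; for the wrist camera it gives the pose at the moment of the call.
A pose or a line that the arm cannot do raises ctrl.IKError and nothing moves.
- ctrl.hand_in(): hands the job in; it is judged then, once.
Readings, each from a call of its own:
- ctrl.get_t(): time.
- ctrl.get_joints(): joint angles.
- ctrl.get_joint_vel(): joint speeds.
- ctrl.get_joint_torque(): joint torques, N m.
- ctrl.get_tcp_pos(): TCP position.
- ctrl.get_tcp_rot(): TCP orientation.
- ctrl.get_force(): force on the tool from outside, world axes, zero at the start.
- ctrl.get_torque(): the same for the moment, N m.
- ctrl.get_grip_width(): finger opening in m.
- ctrl.get_finger_force(): force on a finger pad.
Only numpy, scipy, OpenCV 4.12 (cv2) and the standard library are available. Lean on these libraries where they do the work, as an engineer would, in place of code of your own. Each camera call takes 0.05 s, during which the arm holds its last target. There are 200 camera calls.

TASK

Service the opened-up control unit: lift its loose cover plate off the four studs and lay it down flat on the free bench to the right of the unit (seen from the robot). Then draw the plug-in card with the red handle straight up out of its guides, raise it well clear of the unit (a hand's breadth between the card and the unit's top) and tip it over to about 45 degrees with its component side facing up, ready for inspection. Finish while still holding it there, raised, tipped and still, and leave the grey-handled card plugged in and the things around undisturbed.

Things in the scene. Friction and masses are not known exactly. Their poses are not given: they have to be found in the camera images.
- unit: Control unit: open-topped dark grey-blue steel housing fixed to the bench, 104 (x) x 176 (y) x 110 mm high, walls 3 mm. Origin at the centre of its underside, z up; its -x face (lamps, three cable glands) is the front; to its right is -y. Two plug-in cards stand in its plane x = 0, 41 mm either side of the centre along y, each in side guides over a sprung edge connector.
- unit_rim (a point): Centre of the unit's open top, at rim height (110 mm), axes as the unit's. Four upright 5 mm studs, 43 mm in x and 79 mm in y from here, rise 10 mm above the rim. Beside a card's handle the inside is free for 43 mm to the wall in +x and in -x, down to 60 mm below the rim; lower down stand a power supply and capacitors.
- cover: Aluminium cover plate, 112 x 184 x 4 mm, 0.22 kg, lying loose on the unit's rim, four 8 mm holes over the four studs; thumb nuts already off, so it lifts straight up freely (over 10 mm to clear the studs). Origin at the centre of its underside, z up, long side along y. A black bow handle stands on top.
- cover_handle (a point): Centre of the grip bar of the cover's black bow handle: bar 10 mm thick (cover's x), 13 mm high, 78 mm long along the cover's y (56 mm free between its legs); its centre is 33.5 mm above the cover's underside, with 23 mm free between bar and plate.
- red_card: Plug-in circuit card with the red handle, 62 mm wide (y), 94 mm tall (z), 0.14 kg. Origin at its centre. z points from connector edge to handle, x out of the component side (parts up to 13 mm tall; back flat). Board 2.4 mm thick. Plugged in it stands upright, origin 57 mm above the bench, component side to the unit's +x (rear). Which of the two places it stands in varies.
- red_card_foot (a point): Middle of the red-handled card's lower (connector) edge, 47 mm below its origin; plugged in, 10 mm above the bench. Guides hold the card's sides with 1 mm play up to 73 mm above the bench: the foot must rise 65 mm straight up to leave them, 100 mm to pass the unit's rim. The sprung connector grips the lowest 10 mm and adds up to about 5 N of pull.
- red_card_handle (a point): Centre of the red handle on the card's upper edge: ribbed block 12 mm thick (card x), 42 mm wide (card y), 26 mm tall (card z), 34 mm above the card's origin; plugged in, its top is 6 mm below the unit's rim. On the 25 mm of board below the handle parts are at most 5 mm tall. Reached only with the cover off.
- grey_card: The other plug-in card, of the same make and size but with a grey handle, in the other place of the unit; origin at its centre. It stays plugged in.
- nut_dish: Small round steel dish, 68 mm across and 16 mm high, with the four brass thumb nuts, on the blue mat at the right; origin at the centre of its underside. Leave it alone.
- driver_a: Small red-handled screwdriver, 151 mm long, 14 mm thick, lying on the blue mat to the right of the unit; origin at the middle of its length, underside. Leave it alone.
- marker: Black and blue marker pen, 135 mm long, lying on the bench in front of the unit; origin at the middle of its length, underside. Leave it alone.
- flat_board_2: Green circuit board, 140 x 100 x 15 mm, lying flat on the far left; origin at the centre of its underside. Leave it alone.
- cutters_a: Side cutters with orange grips, 126 x 53 x 13 mm, lying further back, in front of the parts bins; origin at the centre of the underside. Leave them alone.
- free_spot (a point): Middle of a patch of bench to the right of the unit, about 190 (x) x 210 mm (y), that is free of things and big enough for the cover with its long side along y; at bench height. The edge of the 2 mm thick blue mat runs through it.
There are look-alikes about, which are no part of the job. There is more than one size of the cover; the one meant has the size given above.

How it is judged:
On the way, in this order (a step that is already met when the one before it is completed fails the run):
1. the cover plate lies flat on the bench to the right of the unit, let go (height (world z) of cover below 0.012 m and angle between cover's own z axis and vertical below 0.1 rad and contact force between the fingers and cover below 0.1 N and linear speed of cover below 0.03 m/s and y of cover in the frame of unit below -0.09 m), for 0.2 s.
2. the red-handled card is drawn up out of the unit (height (world z) of red_card above 0.165 m and contact force between red_card and unit below 0.1 N and contact force between the fingers and red_card above 0.5 N), for 0.1 s.
At the end, for the whole second after the job is handed in: Red-handled card held still by the fingers, centre over 185 mm up, component side up, board 29 to 61 degrees from level, touching neither unit nor cover; cover flat (6 degrees, under 12 mm up) over 90 mm to the unit's right, let go; grey-handled card raised less than 8 mm (angle between red_card's own x axis and vertical between 0.5 and 1.07 rad and height (world z) of red_card above 0.185 m and contact force between the fingers and red_card above 0.5 N and contact force between red_card and unit below 0.1 N and contact force between each of red_card, the fingers and cover below 0.1 N and linear speed of red_card below 0.03 m/s and angular speed of red_card below 0.3 rad/s and height (world z) of cover below 0.012 m and angle between cover's own z axis and vertical below 0.1 rad and z of grey_card in the frame of unit below 0.065 m and y of cover in the frame of unit below -0.09 m); the arm keeps its last pose, push and grip.
It fails at once if the grey-handled card pulled out by more than 15 mm (distance of grey_card from where it was at the start of the episode above 0.015 m).
It fails at once if a bystander pushed more than 40 mm (distance of any of nut_dish, driver_a, marker, flat_board_2, cutters_a from where it was at the start of the episode above 0.04 m).
It also fails if it takes over 53 s, if anything falls off the work surface, if the arm or the gripper's body presses on something with over 40 N, if the wrist force passes 120 N, or if a joint passes its speed limit or range.

## Working session

There is one attempt and no reset: what is moved stays moved. The work goes in short steps, each a Python script; the robot and the scene stay as the last script left them, time stands still between calls to the robot, and variables do not carry over. Pictures are saved under pics/ and viewed, at most 10 in all, crops included, and the job is handed in when it is done.

```bash
mkdir -p pics; ls
python3 - <<'E'
from cell import ctrl
import cv2,numpy as np
for n in("top","side"):
    p,d=ctrl.read_camera(n);cv2.imwrite(f"pics/{n}0.png",p);np.savez(f"pics/{n}0.npz",p=p,d=d,**{k:np.array(v) for k,v in ctrl.camera_model(n).items()})
    print(n,{k:np.round(v,3).tolist() for k,v in ctrl.camera_model(n).items()})
print(ctrl.get_t(),ctrl.get_tcp_rot(),ctrl.hold_point_z)
E
```

```text
pics
top {'mtx': [[439.443, 0.0, 280.479], [0.0, 439.443, 213.068], [0.0, 0.0, 1.0]], 'pose': [[0.003, 0.999, -0.045, 0.458], [-1.0, 0.003, -0.005, 0.194], [-0.005, 0.045, 0.999, 1.371], [0.0, 0.0, 0.0, 1.0]]}
side {'mtx': [[481.167, 0.0, 274.102], [0.0, 481.167, 211.769], [0.0, 0.0, 1.0]], 'pose': [[0.91, 0.289, -0.297, 0.146], [-0.414, 0.601, -0.684, -0.74], [-0.02, 0.745, 0.667, 0.998], [0.0, 0.0, 0.0, 1.0]]}
0.1 [-5.65121316e-01 -3.08989167e+00  2.79972886e-03] 0.1547
```

View pics/top0.png

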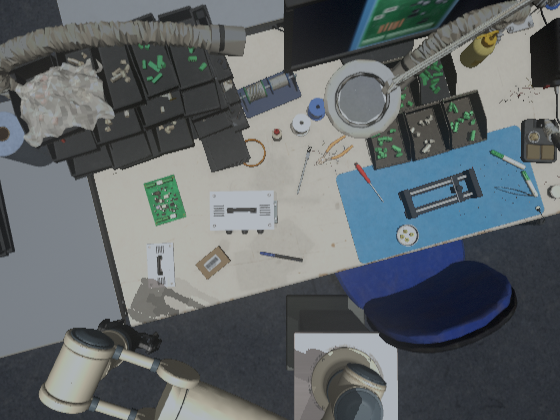

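View pics/side0.png

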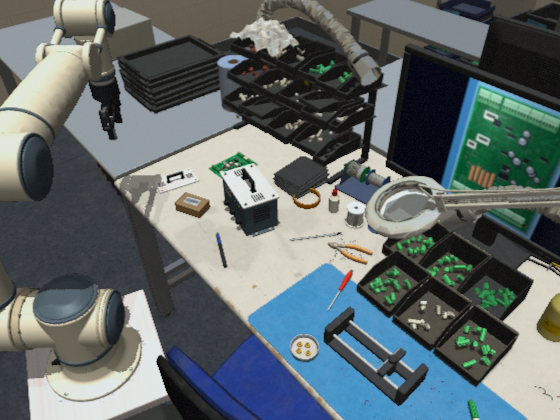

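```bash
cat > h.py <<'E'
import numpy as np,cv2
from scipy.spatial.transform import Rotation as R
def cloud(d,K,T):
    v,u=np.mgrid[:d.shape[0],:d.shape[1]]
    x=(u-K[0,2])/K[0,0]*d; y=(v-K[1,2])/K[1,1]*d
    P=np.stack([x,-y,-d],-1)@T[:3,:3].T+T[:3,3]
    P[d<=0]=np.nan
    return P
E
python3 - <<'E'
from h import *
z=np.load("pics/top0.npz");P=cloud(z['d'].astype(float),z['mtx'],z['pose'])
c=cv2.resize(z['p'][150:290,135:415],None,fx=2.8,fy=2.8,interpolation=cv2.INTER_CUBIC);cv2.imwrite("pics/crop1.png",c)
sub=np.zeros(P.shape[:2],bool);sub[180:235,200:285]=1
for lo,hi in((.104,.124),(.135,.16)):
    m=sub&(P[...,2]>lo)&(P[...,2]<hi);pts=P[m]
    r=cv2.minAreaRect((pts[:,:2]*1000).astype(np.float32));print(m.sum(),r,np.median(pts[:,2]),pts.mean(0))
for u,v in((320,200),(320,235),(350,215),(368,225),(308,215),(407,235),(382,202),(355,165),(340,250),(298,260),(303,192),(160,265)):print((u,v),P[v,u].round(3))
E
```

```text
2396 ((521.0526123046875, 311.6456298828125), (112.29232788085938, 182.05133056640625), 0.6953105926513672) 0.11274940843475278 [0.52082809 0.31152567 0.11272093]
94 ((521.1047973632812, 311.07928466796875), (9.39373779296875, 75.5401840209961), 1.9668291807174683) 0.14813887670129833 [0.52094395 0.30924038 0.14788376]
(320, 200) [0.56  0.077 0.   ]
(320, 235) [0.451 0.077 0.002]
(350, 215) [ 0.513 -0.017  0.   ]
(368, 225) [ 0.482 -0.073  0.001]
(308, 215) [0.513 0.114 0.002]
(407, 235) [ 0.452 -0.193  0.002]
(382, 202) [ 0.554 -0.117  0.002]
(355, 165) [ 0.669 -0.032  0.007]
(340, 250) [0.404 0.015 0.002]
(298, 260) [0.373 0.146 0.009]
(303, 192) [ 0.585  0.13  -0.002]
(160, 265) [0.356 0.575 0.   ]
```

View pics/crop1.png

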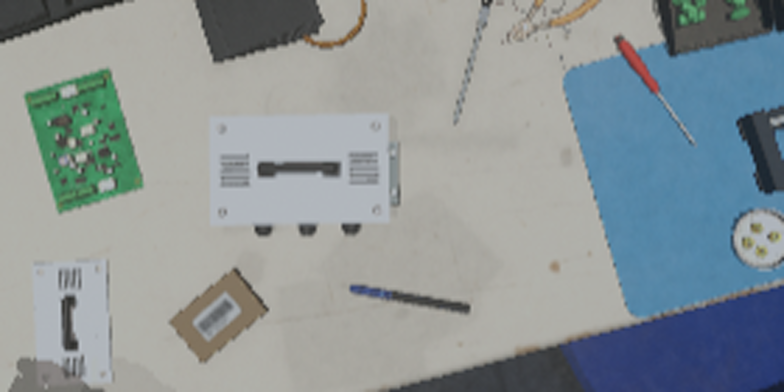

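The cover meant is the plate at (242,210). It measures 112 x 182 mm and sits on the unit. The small plate at (160,265) is a look-alike lying on the bench. Free bench lies around (335,215), clear of the pen at (302,260), the driver tip at (383,202) and the dish at (407,235).

```bash
cat >> h.py <<'E'
from cell import ctrl
H=ctrl.hold_point_z
def att(pitch=0,yaw=0.0,flip=1):
    # tool y along +-x (world), z down; pitch tips tool z forward (+x)
    z=np.array([0,0,-1.]);y=np.array([flip,0,0.]);x=np.cross(y,z)
    M=R.from_matrix(np.stack([x,y,z],1))
    return (R.from_euler('z',yaw)*R.from_euler('y',-pitch)*M)
def tcp(p,A): return np.asarray(p)-H*A.apply([0,0,1])
E
cat > a.py <<'E'
from h import *
for f in(1,-1):
    A=att(0,.012,f);A45=att(np.pi/4,.012,f)
    for p,a in(((.521,.311,.23),A),((.521,.311,.1435),A),((.50,.03,.2),A),((.50,.03,.035),A),((.521,.27,.31),A),((.521,.352,.31),A),((.49,.27,.30),A45),((.49,.352,.3),A45)):
        q=ctrl.ik(tcp(p,a),a.as_rotvec());print(f,p,None if q is None else np.round(q,2))
E
python3 a.py
```

```text
1 (0.521, 0.311, 0.23) [ 0.48  0.11  1.25 -0.    1.79  0.47]
1 (0.521, 0.311, 0.1435) [ 0.48  0.11  1.39 -0.    1.63  0.47]
1 (0.5, 0.03, 0.2) [-0.01 -0.18  1.58 -0.    1.74 -0.02]
1 (0.5, 0.03, 0.035) [-0.01 -0.11  1.81 -0.    1.44 -0.02]
1 (0.521, 0.27, 0.31) [ 0.42  0.08  1.14 -0.    1.93  0.41]
1 (0.521, 0.352, 0.31) [ 0.54  0.19  1.01 -0.    1.94  0.53]
1 (0.49, 0.27, 0.3) [ 0.7  -0.54  1.85 -0.5   1.22  0.72]
1 (0.49, 0.352, 0.3) [ 0.85 -0.36  1.72 -0.59  1.25  0.87]
-1 (0.521, 0.311, 0.23) None
-1 (0.521, 0.311, 0.1435) None
-1 (0.5, 0.03, 0.2) None
-1 (0.5, 0.03, 0.035) None
-1 (0.521, 0.27, 0.31) None
-1 (0.521, 0.352, 0.31) [ 0.54  0.19  1.01 -0.    1.94 -2.61]
-1 (0.49, 0.27, 0.3) [ 0.7  -0.54  1.85 -0.5   1.22 -2.43]
-1 (0.49, 0.352, 0.3) [ 0.85 -0.36  1.72 -0.59  1.25 -2.27]
```

```bash
cat > b.py <<'E'
from h import *
A=att(0,.012);c=np.array([.521,.311])
ctrl.command_gripper(.06)
ctrl.reach(tcp([*c,.23],A),A.as_rotvec())
hit=ctrl.move_linear(tcp([*c,.1435],A),rate=.08,contact_N=8)
ctrl.command_gripper(0,40)
print(hit,ctrl.get_grip_width(),ctrl.get_finger_force(),ctrl.get_tcp_pos(),ctrl.get_t())
f0=ctrl.get_force()
ctrl.move_linear(tcp([*c,.165],A),rate=.04)
ctrl.move_linear(tcp([*c,.215],A),rate=.1)
print(ctrl.get_force()-f0,ctrl.get_grip_width(),ctrl.get_t())
p,d=ctrl.read_camera("side");cv2.imwrite("pics/s1.png",cv2.resize(p[80:330,80:420],None,fx=2,fy=2))
E
python3 b.py
```

```text
False 0.009036058235431226 39.604525566101074 [0.52116672 0.31098876 0.29857182] 3.6917
[-0.38525229 -1.19841825 -3.1607651 ] 0.008947065227188125 5.0333
```

View pics/s1.png

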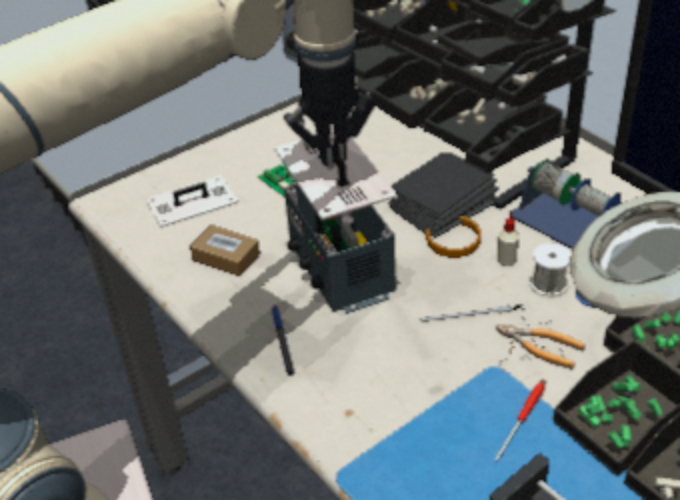

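The cover is off the studs and held level at about (340,180) in the crop. The patch to the unit's right is clear, so I'll place it there.

```bash
cat > c.py <<'E'
from h import *
A=att(0,.012);c=np.array([.50,.03])
ctrl.move_linear(tcp([*c,.215],A),rate=.15)
ctrl.move_linear(tcp([*c,.060],A),rate=.12)
hit=ctrl.move_linear(tcp([*c,.033],A),rate=.025,contact_N=3)
print(hit,ctrl.get_tcp_pos(),ctrl.get_force())
ctrl.command_gripper(.05)
print(ctrl.get_t(),ctrl.get_finger_force())
ctrl.move_linear(tcp([*c,.12],A),rate=.08)
ctrl.reach(tcp([.44,.2,.33],A),A.as_rotvec())
p,d=ctrl.read_camera("top");np.savez("pics/top1.npz",p=p,d=d)
z=np.load("pics/top0.npz");P=cloud(d.astype(float),z['mtx'],z['pose'])
cv2.imwrite("pics/t1.png",cv2.resize(p[160:280,200:400],None,fx=4,fy=4,interpolation=cv2.INTER_CUBIC))
print(ctrl.get_t())
p,d=ctrl.read_camera("side");cv2.imwrite("pics/s2.png",cv2.resize(p[130:330,150:420],None,fx=2.5,fy=2.5))
E
python3 c.py
```

```text
True [0.49984961 0.03015155 0.19021945] [-0.89933762  0.91396076  4.16372838]
9.9167 0.0
12.2667
```

View pics/t1.png

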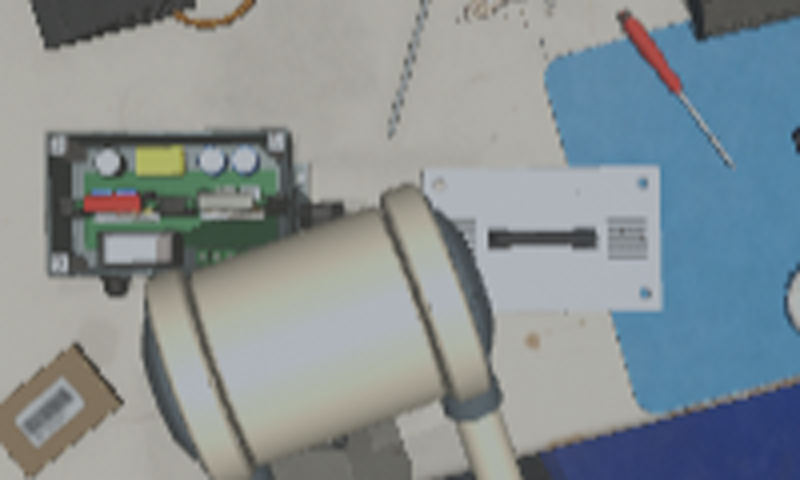

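The cover lies flat at (542,239) in the crop. The red handle is at the left place (112,204), which is full-image pixel (228,211), and the grey one is at (227,204). I'll measure both from depth.

Run:
```python
from h import *
z=np.load("pics/top0.npz");q=np.load("pics/top1.npz");P=cloud(q['d'].astype(float),z['mtx'],z['pose'])
s=np.zeros(P.shape[:2],bool);s[190:226,210:270]=1
b=q['p'].astype(int)
red=s&(b[...,2]>130)&(b[...,1]<90)&(b[...,0]<90)
for n,m in(("red",red),("redtop",red&(P[...,2]>.09)),("high",s&(P[...,2]>.093)&(P[...,2]<.108))):
    v,u=np.nonzero(m);p=P[m];print(n,m.sum(),u.min(),u.max(),v.min(),v.max(),p.mean(0).round(4),np.nanmin(p,0).round(4),np.nanmax(p,0).round(4))
print(P[205:216:1,228].round(3)); print(P[205:216:1,256].round(3))
s=np.zeros(P.shape[:2],bool);s[195:245,335:370]=1;m=s&(P[...,2]<.02);print(np.nanpercentile(P[m][:,2],[5,50,95]))
```

```text
red 55 221 234 209 212 [0.5213 0.3533 0.1022] [0.5165 0.3334 0.0971] [0.5257 0.372  0.1098]
redtop 55 221 234 209 212 [0.5213 0.3533 0.1022] [0.5165 0.3334 0.0971] [0.5257 0.372  0.1098]
high 201 211 269 193 225 [0.5328 0.331  0.1023] [0.4791 0.233  0.0932] [0.5721 0.4009 0.108 ]
[[0.543 0.364 0.005]
 [0.54  0.364 0.007]
 [0.537 0.364 0.005]
 [0.532 0.36  0.032]
 [0.526 0.352 0.1  ]
 [0.523 0.352 0.101]
 [0.52  0.351 0.104]
 [0.517 0.352 0.097]
 [0.514 0.353 0.094]
 [0.515 0.363 0.011]
 [0.511 0.362 0.02 ]]
[[ 0.544  0.277  0.002]
 [ 0.54   0.277  0.004]
 [ 0.535  0.274  0.04 ]
 [ 0.532  0.274  0.043]
 [ 0.526  0.271  0.103]
 [ 0.523  0.271  0.101]
 [ 0.52   0.271  0.101]
 [ 0.517  0.271  0.102]
 [ 0.518  0.276  0.018]
 [ 0.515  0.276  0.015]
 [ 0.513  0.277 -0.001]]
[-0.00293028  0.0034658   0.00929241]
```

```bash
cat > d.py <<'E'
from h import *
A=att(0,.012);c=np.array([.521,.3525])
ctrl.command_gripper(.04)
ctrl.reach(tcp([*c,.20],A),A.as_rotvec())
hit=ctrl.move_linear(tcp([*c,.090],A),rate=.08,contact_N=6)
f0=ctrl.get_force()
print(hit,ctrl.get_tcp_pos(),ctrl.get_t())
if not hit:
    ctrl.command_gripper(0,60);ctrl.dwell(.2)
    print(ctrl.get_grip_width(),ctrl.get_finger_force(),ctrl.get_force()-f0)
    for h,r in((.105,.03),(.130,.05),(.165,.06)):
        ctrl.move_linear(tcp([*c,h],A),rate=r);print(h,(ctrl.get_force()-f0).round(2),ctrl.get_grip_width(),ctrl.get_t())
E
python3 d.py
```

```text
False [0.52114303 0.35260868 0.24551775] 14.9667
0.011311795330658323 59.12849485874176 [ 2.36102056 -0.03871478  1.45448488]
0.105 [ 0.73  0.62 -1.12] 0.011179787211763265 16.175
0.13 [-1.03 -0.69 -0.44] 0.011390278024342523 16.825
0.165 [-1.1   0.38 -2.09] 0.011400356163238605 17.5583
```

```bash
cat > e.py <<'E'
from h import *
A=att(0,.012);B=att(np.pi/4,.012);c=np.array([.521,.3525])
ctrl.move_linear(tcp([*c,.31],A),rate=.08)
print(ctrl.get_grip_width(),ctrl.get_t())
ctrl.move_linear(tcp([.50,.3525,.305],B),B.as_rotvec(),rate=.06)
ctrl.dwell(.5)
print(ctrl.get_grip_width(),ctrl.get_finger_force(),ctrl.get_tcp_pos(),ctrl.get_t(),abs(np.array(ctrl.get_joint_vel())).max())
p,d=ctrl.read_camera("side");cv2.imwrite("pics/s3.png",cv2.resize(p[50:290,120:420],None,fx=2.5,fy=2.5,interpolation=cv2.INTER_CUBIC))
p,d=ctrl.read_camera("top");cv2.imwrite("pics/t3.png",cv2.resize(p[160:280,190:390],None,fx=4,fy=4,interpolation=cv2.INTER_CUBIC))
E
python3 e.py
```

```text
0.01121625317982866 19.525
0.011029241938919519 58.8250458240509 [0.39062752 0.35118514 0.414368  ] 22.5083 0.0013417211730997133
```

View pics/s3.png

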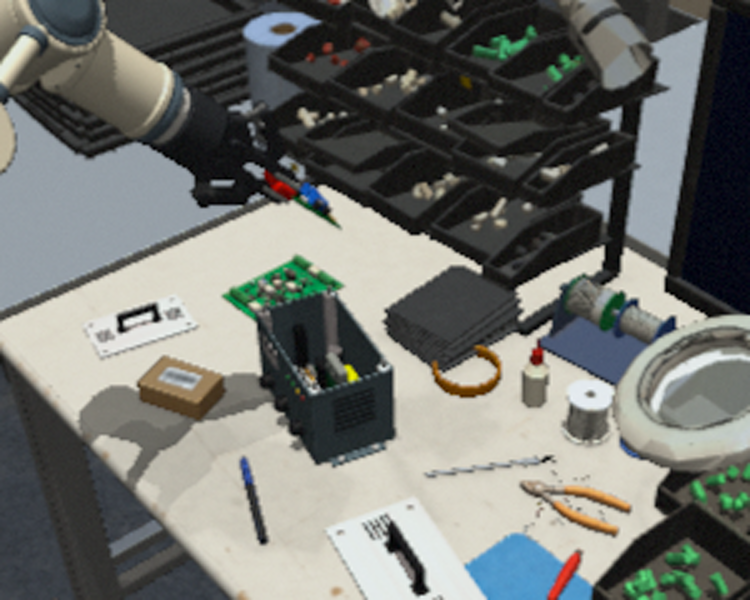

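View pics/t3.png

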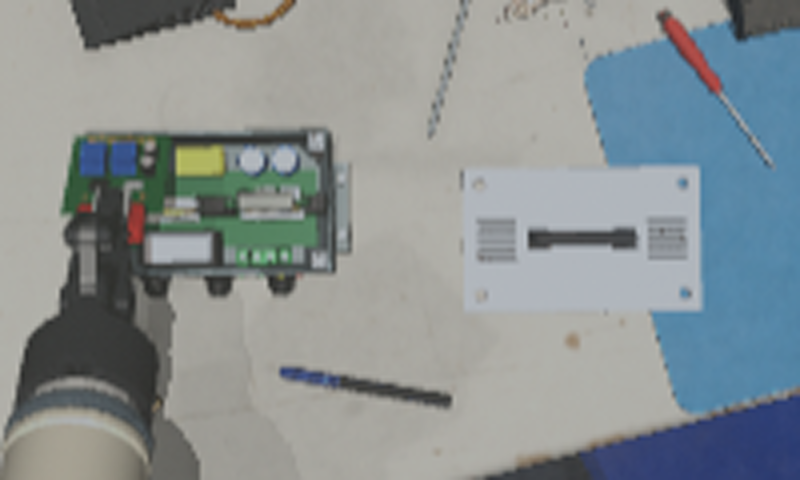

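The red card is held tipped at (300,195) in the side crop. Its components (the blue parts) face up and it is well clear of the unit. The grey card is still plugged in, and the cover lies flat at (582,238) in the top crop.

```bash
python3 -c "
from cell import ctrl
print(ctrl.hand_in())"
```

```text
the job is handed in; nothing more can be done
None
```

I handed the job in at about 22.5 s: the cover lies flat to the right of the unit, and the red card is held raised and still, tipped 45° with its component side up. The grey card is still plugged in and nothing around it was disturbed; `hand_in()` gave no verdict.

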